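Ready the belt linisher for a longer belt

TASK

The bench belt linisher is bare and a workmate is about to slip a longer belt over its wheels. Swing the clamp lever open, slide the carriage outward until its pointer meets the outermost line on the ledge, and swing the lever fully home to lock it again; then push the sprung tensioner arm by its handle towards the drive drum, past the last click of its ratchet. The job finishes while you hold: keep hold of the handle with the arm still pushed back clear of the pawl (do not let it sink back on to the pawl, do not let go), and leave the other things on the bench where they are.

Things in the scene. Friction and masses are not known exactly. Their poses are not given: they have to be found in the camera images.
- linisher: grey bench belt linisher bolted to the bench, belt off; origin on the bench under the middle of its slide rail. y: along the rail, outward, away from the drive drum; x: to the side away from the robot; z up. Base plate from x -100 to +105, y -335 to +165 mm. The carriage's plain metal top plate lies 54 mm above the bench
- drive_drum (a point): top centre of the rubber drive drum, 60 mm across, 119 mm above the bench, at the inner end. Behind it (x +65 to +200 mm) lies the motor, up to 110 mm high; between it and the carriage a steel platen stands on edge (26 mm in front of this point, 42 to 154 mm outward of it, 117 mm high)
- outer_line (a point): middle of the outermost and longest of three dark lines across the steel ledge at the front of the base, 47 mm above the bench; axes as the linisher's
- pointer (a point): tip of the small dark pointer on the carriage's front edge, over the ledge; it is on the line when its y along the rail equals the line's; axes as the linisher's
- carriage (a joint): slide of the carriage along the rail, m: grows outward (linisher +y), 0 to 0.08. Unclamped, it drags with about 8 N and stays where it is left. Clamped, a toothed shoe holds it in a fine rack with 2.5 mm steps, one of them at the outermost line; locking may shift it by 1 mm into the nearest step. It carries knob, lever, pawl and tensioner arm
- traverse_knob (a point): top centre of the stout round black knob standing on the carriage's front outer corner, for sliding it: 29 mm thick at 94 mm above the bench, top at 108 mm, knob from 68 mm up, on a 12 mm stem. Free space of 35 mm or more in front of and behind it
- clamp_lever (a joint): clamp lever, rad: 0 = fully home, carriage locked; turns anticlockwise seen from above to its stop at 1.25 = open (the carriage is free above about 0.9). It stays where left; its knob moves with about 1 to 5 N
- lever_knob (a point): top centre of the slim upright black knob at the end of the clamp lever: 17 mm thick, from 78 to 115 mm above the bench, 75 mm from the lever's axis. With the lever home the lever points from its axis 50 degrees from linisher +x towards +y; open, it has swung towards the robot
- lever_hinge (a point): vertical axis of the clamp lever, top of its round dark boss (28 mm across), 80 mm above the bench
- tensioner (a joint): sprung tensioner arm, rad: 0 = sprung out; grows as its handle is pushed towards the drive drum (anticlockwise seen from above), stop at 0.58. Spring and ratchet push back with 4 N at the handle at 0, 10 N at 0.58. Its three ratchet teeth click as the arm passes about 0.17, 0.31 and 0.45; let go, it comes to rest on the pawl at about 0.14, 0.27 or 0.41
- tension_handle (a point): top centre of the upright black handle at the end of the tensioner arm, in front of the idler wheel: 19 mm thick, from 82 to 125 mm above the bench, 140 mm from the arm's axis. The idler wheel (50 mm across, top at 114 mm) stands on the same arm 70 mm from the axis. 30 mm or more free on every side of the handle
- tension_hinge (a point): vertical axis of the tensioner arm, top of its nut, 99 mm above the bench. At 0 the handle lies from here in linisher direction (-0.96, +0.27), at 0.58 (-0.95, -0.31)
- pawl (a joint): small sprung steel pawl at the toothed sector behind the arm's axis, rad: about 0 when seated behind a tooth, about 0.1 as it rides over a crest. It works by itself
- hex_key_8: black hex key, 114 x 37 mm, flat on the bench in front of the linisher; leave alone
- nut_m16: steel hex nut, 30 mm, lying in front of the linisher's outer end; leave alone
- bolt_m8: rusty bolt, 45 mm, lying behind the linisher; leave alone

How it is judged (in metres and radians):
On the way, in this order (a step that is already met when the one before it is completed fails the run):
1. the clamp lever is swung open (value of joint clamp_lever above 0.9 rad), for 0.1 s.
2. the carriage's pointer is on the outermost line (y of pointer in the frame of outer_line between -0.003 and 0.003 m and velocity of joint carriage between -0.01 and 0.01 m/s), for 0.2 s.
3. the clamp lever is fully home again with the pointer on the line (value of joint clamp_lever below 0.25 rad and y of pointer in the frame of outer_line between -0.005 and 0.005 m), for 0.2 s.
4. the tensioner arm is past the last click (value of joint tensioner above 0.47 rad), for 0.2 s.
At the end, for the whole second after the job is handed in: The fingers hold the tensioner arm still (contact of more than 2 N) pushed back beyond 0.47 rad, so past the last click and clear of the pawl, which has dropped behind the last tooth; the clamp lever is home (below 0.25 rad) and the pointer is within 5 mm of the outermost line (all of step 3 and value of joint tensioner above 0.47 rad and value of joint pawl below 0.06 rad and contact force between the fingers and tensioner above 2 N and velocity of joint tensioner between -0.1 and 0.1 rad/s); the arm keeps its last pose, push and grip.
It fails at once if another thing on the bench is shifted by more than 15 mm (distance of any of hex_key_8, nut_m16, bolt_m8 from where it was at the start of the episode above 0.015 m).
It also fails if it takes over 64 s, if anything falls off the work surface, if the arm or the gripper's body presses on something with over 40 N, if the wrist force passes 120 N, or if a joint passes its speed limit or range.

ROBOT

A 6-joint arm with a two-finger parallel gripper is mounted at the origin on a cart in front of the work surface, level with it; the furniture and walls round the work are solid. World frame = base frame: x ahead of the robot, y to its left, z up, the work surface at z = 0. Lengths are in mm, angles in rad, forces in N, time in s.
With the tool pointing down it reaches from about 400 to 925 mm from the base axis. Payload 12.5 kg.
Tool frame: the origin (TCP) lies where the fingers leave the gripper's body, on its centre line; the fingertips stand 78 mm ahead of it and the grasp point (between the pads) lies 59 mm ahead of it; z points along the fingers, y is the direction in which the jaws open and shut (so a half turn about z gives the same grasp; the last joint's range is limited). The gripper opens to 95 mm and grips with 3 to 60 N. Pads are 20 mm wide; open, the fingers measure 119 mm over their backs; the gripper's body (75 mm by 180 mm) begins 59 mm behind the grasp point.
Start: joints at [1.089, 0.491, 1.559, -0, 1.092, -0.106], TCP at [229.367, 581.402, 292.261] pointing down, gripper open.
Joint ranges: [-3.1, 3.1], [-0.84, 2.19], [0.05, 2.79], [-1.13, 4.28], [0.06, 2.93], [-2.69, 2.69]. Speed limits (rad/s): [2.22, 2.22, 2.79, 3.14, 3.14, 3.14].

INTERFACE

Orientations are given as [roll, pitch, yaw] about the fixed x, y, z axes, in that order (R = Rz(yaw) Ry(pitch) Rx(roll)).
In Python, from cell import env, viewer, ticket, search_frame gives the robot as it stands.
- The arm moves only by the shell command python3 -m inch 'ROWS'. ROWS is a JSON object of lists of equal length, an entry for each row: "hand": the opening, from 0 (shut) to 1 (fully open); "delta_pos": the shift along the tool's x, y, z in cm, a list of three; "turn": the turn about the tool's z in rad. A call has 1 to 20 rows; each row shifts and turns the commanded pose from where the row before left it, along the tool's axes as they then stand; what a row does not reach is not made up. A row lasts 1/10 s, in which the tool goes at most 50 mm and 8.59 degrees, less where a joint would pass 70% of its speed; a pose out of reach is approached as far as the arm can. A call is refused whole if a number of a shift passes 5 or a number of a turn 0.15, either way. A call with a gripper value outside its range is refused whole. The fingers move at their own pace and stop on an object; the grip force is fixed at half the most. Time passes only in rows, so rows that do not move let the fingers close. It gives the time, the measured TCP pose, the force and the opening at its end, in the units of the state.
- env.state(): the state, without advancing time (a new reading comes with each control period).
- viewer.read_camera(name): name is "side" or "top"; returns (picture, depth): 400x640x3 uint8, blue, green, red; 400x640 float32, mm along the optical axis (not along the pixel's ray), 0 where there is no reading.
- viewer.get_calibration(name): a dict with "fx", "fy", "cx", "cy" (pixels), "T" (4x4, takes a point from camera to world coordinates). Camera axes: x right, y down, z forward; pixel columns grow to the right and rows downward; lengths in mm; the calibration is good to about 2 mm. A picture is of the moment at which its call begins. get_calibration takes no time and is no camera call.
- ticket.job_done(): hands the job in, once; it reports no verdict.
Trained networks look in the newest picture that a camera, given by its name, has taken for a name from the list of things; names that differ only in an ending like _2 or _b are one class to them, and where a whole thing is asked for, a point or a joint stands for the part that bears it (a point fixed in the world has none). Each returns a list of dicts, best first, with "p" (0 to 1); they miss things now and then, are a little off and sometimes report something else, mostly with a low value. They report only what shows in the picture. A call takes as long as a camera call.
- search_frame(camera, label): "centre" ([column, row] in pixels, amid what is visible of it).
The state is a dict: "t": time; "joints": joint angles; "qvel": joint speeds; "tau": joint torques, N m; "eef_pos": TCP position; "tcp_rot": TCP orientation; "ft_force": force on the tool from outside, world axes, zero at the start; "moment": the same for the moment, N m; "opening": opening from 0.0 (shut) to 1.0 (fully open).
Only numpy, scipy, OpenCV 4.12 (cv2) and the standard library are available. Lean on these libraries where they do the work, as an engineer would, in place of code of your own. Each camera call takes 0.05 s, during which the arm holds its last target.

## Working session

There is one attempt and no reset: what is moved stays moved. The work goes in short steps, Python scripts to look and compute and a shell command to move; the robot and the scene stay as the last step left them, time stands still between calls to the robot, and variables do not carry over. Pictures are saved under pics/ and viewed, and the job is handed in when it is done.

```bash
ls; mkdir -p pics; cat > h.py <<'E'
import numpy as np, cv2
from cell import env, viewer, ticket, search_frame
def pix2w(cal,u,v,d):
    p=np.array([(u-cal['cx'])/cal['fx']*d,(v-cal['cy'])/cal['fy']*d,d,1]); return (np.array(cal['T'])@p)[:3]
def ray_z(cal,u,v,z):
    T=np.array(cal['T']); r=T[:3,:3]@np.array([(u-cal['cx'])/cal['fx'],(v-cal['cy'])/cal['fy'],1]); o=T[:3,3]
    return o+r*(z-o[2])/r[2]
def proj(cal,P):
    q=np.linalg.inv(np.array(cal['T']))@np.append(P,1); return np.array([q[0]/q[2]*cal['fx']+cal['cx'],q[1]/q[2]*cal['fy']+cal['cy']])
E
python3 - <<'E'
from h import *
print(env.state())
for c in ['side','top']:
    im,d=viewer.read_camera(c); cv2.imwrite(f'pics/{c}0.png',im); np.save(f'{c}0.npy',d)
    cal=viewer.get_calibration(c); print(c,cal)
    for n,z in [('drive_drum',119),('outer_line',47),('pointer',None),('traverse_knob',108),('lever_knob',115),('lever_hinge',80),('tension_handle',125),('tension_hinge',99),('linisher',None),('hex_key_8',None),('nut_m16',None)]:
        r=search_frame(c,n)
        for k in r[:2]:
            u,v=k['centre']; dd=d[int(round(v)),int(round(u))]
            print(n,round(k['p'],2),np.round([u,v]),np.round(pix2w(cal,u,v,dd)), np.round(ray_z(cal,u,v,z)) if z else '')
E
```

```text
pics
{'t': 0.0, 'joints': array([ 1.08941615e+00,  4.91581767e-01,  1.55947481e+00,  7.75360686e-06,
        1.09168198e+00, -1.05632365e-01]), 'qvel': array([ 2.46396353e-05, -1.30097354e-03, -7.74165774e-05,  6.56969484e-05,
        2.09512167e-03,  1.30721271e-03]), 'tau': array([-1.91343832e-03, -6.12640071e+01, -2.58183235e+01,  6.92352327e-02,
        4.80918330e-02, -8.76712147e-05]), 'eef_pos': array([229.27578432, 581.25218342, 291.6391641 ]), 'tcp_rot': array([-3.14045386e+00, -1.27658224e-04,  2.76584119e+00]), 'ft_force': array([0.32005735, 0.80290769, 0.57394011]), 'moment': array([-0.0267895 , -0.03027198,  0.00446423]), 'opening': 1.0015082676520284}
side {'fx': 453.09530608164215, 'fy': 453.09530608164215, 'cx': 322.6795098791031, 'cy': 200.63324756187802, 'T': array([[-9.51081876e-01, -1.10846426e-01,  2.88368401e-01,
         2.90200850e+02],
       [-3.08596876e-01,  3.84779685e-01, -8.69892270e-01,
         7.28801070e+02],
       [-1.45338536e-02, -9.16328360e-01, -4.00163846e-01,
         4.49927260e+02],
       [ 0.00000000e+00,  0.00000000e+00,  0.00000000e+00
[... 1195 characters left out ...]
. 197.] [ 536. -141.   15.] [ 534. -138.   47.]
outer_line 0.62 [324. 213.] [496. -34. 117.] [498. -35.  47.]
pointer 0.66 [316. 202.] [526. -15.  53.] 
traverse_knob 0.76 [312. 201.] [527.  -7.  54.] [524.  -7. 108.]
lever_knob 0.64 [287. 195.] [542.  51.  81.] [540.  49. 115.]
lever_hinge 0.6 [284. 194.] [543.  59.  80.] [543.  59.  80.]
tension_handle 0.91 [328. 206.] [513. -42. 113.] [512. -42. 125.]
tension_hinge 0.83 [326. 209.] [506. -38. 109.] [506. -39.  99.]
linisher 0.84 [366. 193.] [ 547. -141.   16.] 
hex_key_8 0.72 [358. 260.] [ 379. -116.    2.] 
hex_key_8 0.51 [368. 198.] [ 533. -146.   17.] 
nut_m16 0.69 [326. 212.] [499. -37. 116.] 
nut_m16 0.38 [286. 266.] [370.  62.  11.]
```

```bash
python3 - <<'E'
import cv2
im=cv2.imread('pics/top0.png'); c=im[110:310,220:460]; cv2.imwrite('pics/top0c.png',cv2.resize(c,None,fx=3.3,fy=3,interpolation=cv2.INTER_CUBIC) if 0 else cv2.resize(c,(720,600),interpolation=cv2.INTER_CUBIC))
im=cv2.imread('pics/side0.png'); c=im[130:330,220:460]; cv2.imwrite('pics/side0c.png',cv2.resize(c,(720,600),interpolation=cv2.INTER_CUBIC))
E
```

```text
(no output)
```

View pics/top0c.png

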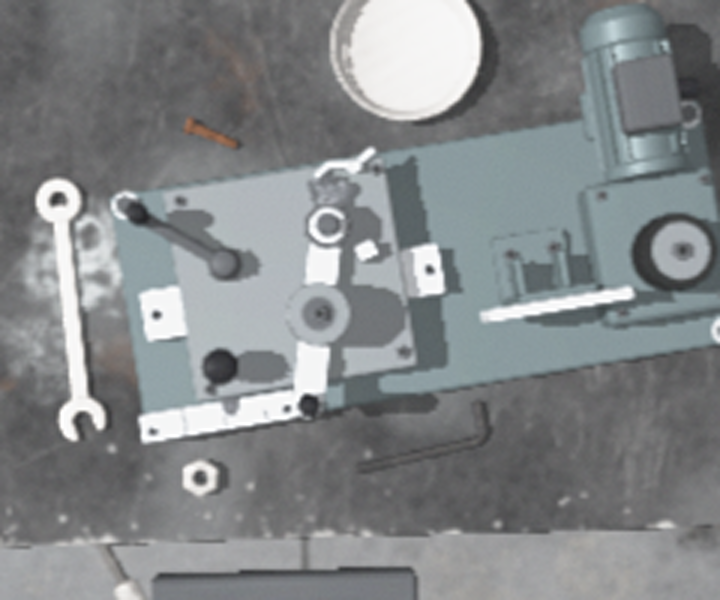

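View pics/side0c.png

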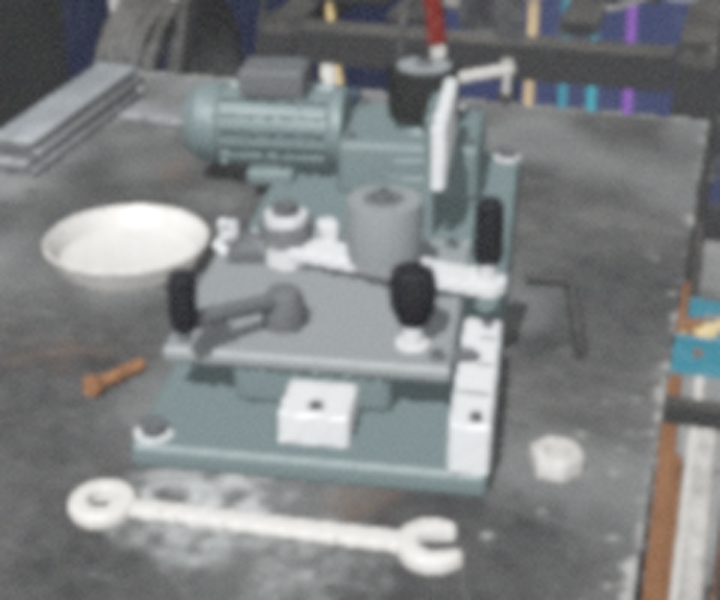

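View pics/top0.png

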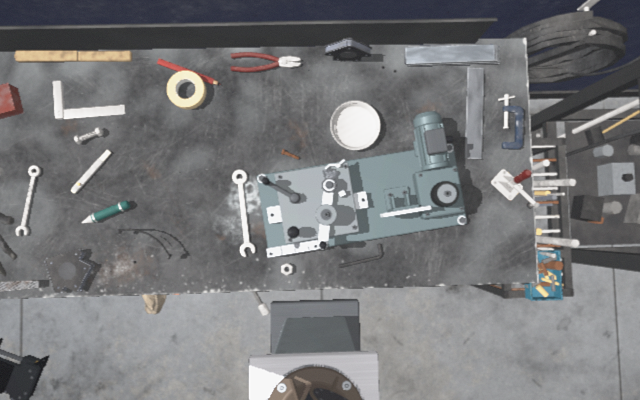

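View pics/side0.png

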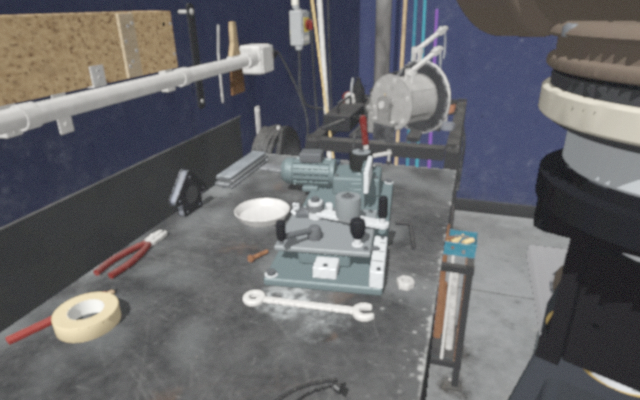

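```bash
python3 - <<'E'
from h import *
c=viewer.get_calibration('top'); s=viewer.get_calibration('side')
T=dict(lever_knob=(137,211,115),lever_hinge=(226,262,80),trav=(220,366,108),handle=(308,405,125),thinge=(326,224,99),drum=(683,250,119),idler=(320,314,114),pointer=(231,405,52),baseOR=(143,440,47),baseIR=(720,345,12),baseOL=(112,197,12))
S=dict(lever_knob=(182,272,115),lever_hinge=(287,287,80),trav=(413,266,108),handle=(489,201,125),thinge=(287,208,99),idler=(385,190,114))
d=np.load('top0.npy');ds=np.load('side0.npy')
for n,(u,v,z) in T.items():
    uu,vv=220+u/3,110+v/3
    w=ray_z(c,uu,vv,z); q=''
    if n in S:
        a,b,_=S[n]; q=np.round(ray_z(s,220+a/3,130+b/3,z),1)
    print(n,np.round(w,1),q,'depth',np.round(pix2w(c,uu,vv,d[int(round(vv)),int(round(uu))]),1))
E
```

```text
lever_knob [574.   97.6 115. ] [573.5 100.4 115. ] depth [573.9  97.5 116.3]
lever_hinge [535.7  32.4  80. ] [534.  36.  80.] depth [535.8  32.5  78.5]
trav [454.8  37.7 108. ] [454.6  42.7 108. ] depth [454.8  37.7 107.1]
handle [424.  -28.3 125. ] [424.1 -23.6 125. ] depth [423.9 -28.3 121.9]
thinge [561.9 -46.1  99. ] [558.2 -36.3  99. ] depth [562.1 -46.2  96.5]
drum [ 533.5 -317.1  119. ]  depth [ 533.6 -317.4  117.9]
idler [492.2 -39.3 114. ] [495.7 -48.4 114. ] depth [492.1 -39.3 116.8]
pointer [423.1  32.2  52. ]  depth [423.3  32.1  56.2]
baseOR [397.  103.3  47. ]  depth [397.1 103.2  47.4]
baseIR [ 460.3 -373.7   12. ]  depth [ 460.3 -377.4   -0.6]
baseOL [596.4 128.4  12. ]  depth [596.1 128.   15.2]
```

```bash
python3 - <<'E'
import cv2
im=cv2.imread('pics/top0.png'); c=im[225:265,255:335]; cv2.imwrite('pics/top0d.png',cv2.resize(c,(800,400),interpolation=cv2.INTER_CUBIC))
im=cv2.imread('pics/side0.png'); c=im[210:295,330:420]; cv2.imwrite('pics/side0d.png',cv2.resize(c,(630,595),interpolation=cv2.INTER_CUBIC))
E
```

```text
(no output)
```

View pics/top0d.png

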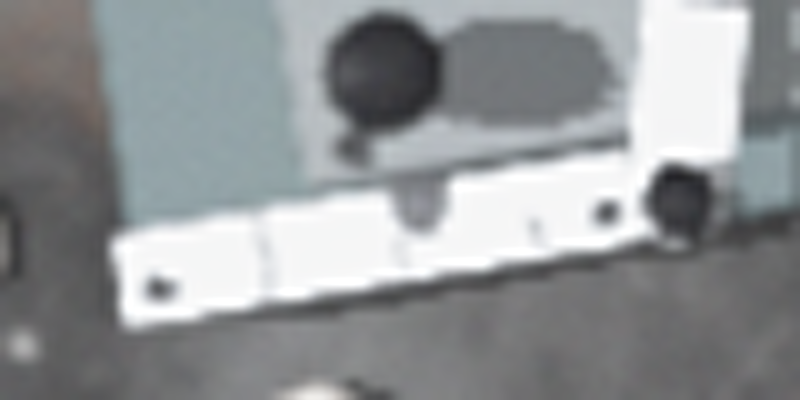

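View pics/side0d.png

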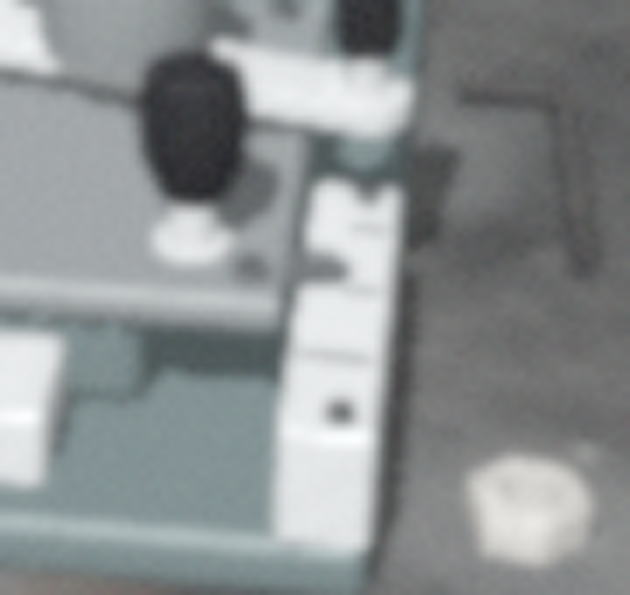

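The top crop shows the lever knob at px (266,180), the traverse knob at (293,232), the tension handle at (323,245), the pointer tip at (297,248) and the outer line at (282,250). The networks' centres were off, so I use these readings. Distances check out: lever 75.6 mm, tensioner arm 139 mm. The linisher yaw is about 9.5°, so I turn the tool until its y runs along the rail, then approach the lever knob.

```bash
python3 -m inch '{"hand":[0.6,0.6,0.6,0.6],"delta_pos":[[0,0,1],[0,0,1],[0,0,1],[0,0,1]],"turn":[-0.135,-0.135,-0.135,-0.135]}'; python3 -m inch '{"hand":[0.5,0.5,0.5,0.5,0.5,0.5,0.5,0.5,0.5,0.5,0.5,0.5,0.5,0.5,0.5,0.5,0.5,0.5],"delta_pos":[[-1.45,-2.96,0],[-1.45,-2.96,0],[-1.45,-2.96,0],[-1.45,-2.96,0],[-1.45,-2.96,0],[-1.45,-2.96,0],[-1.45,-2.96,0],[-1.45,-2.96,0],[-1.45,-2.96,0],[-1.45,-2.96,0],[-1.45,-2.96,0],[-1.45,-2.96,0],[-1.45,-2.96,0],[-1.45,-2.96,0],[-1.45,-2.96,0],[-1.45,-2.96,0],[-1.45,-2.96,0],[0,0,0]],"turn":[0,0,0,0,0,0,0,0,0,0,0,0,0,0,0,0,0,0]}'
cat >> h.py <<'E'
def to_tool(tgt):
    """tool-frame shift (cm) from current measured TCP to tgt (mm)"""
    from scipy.spatial.transform import Rotation as R
    s=env.state(); r=R.from_euler('xyz',s['tcp_rot']).as_matrix()
    print('t',round(s['t'],2),'tcp',np.round(s['eef_pos'],1),'rot',np.round(s['tcp_rot'],3),'F',np.round(s['ft_force'],1),'op',round(s['opening'],3))
    return np.round(r.T@(np.array(tgt)-s['eef_pos'])/10,2)
E
python3 - <<'E'
from h import *
print(to_tool([574,98,164]))
E
```

```text
t: 1.6
eef_pos: [229.4, 581.4, 251.9]
tcp_rot: [3.141, 0.0, -2.972]
ft_force: [0.2, 0.3, -0.5]
opening: 0.721
t: 3.4
eef_pos: [556.6, 122.6, 252.1]
tcp_rot: [-3.141, 0.001, -2.98]
ft_force: [0.3, 0.1, 0.3]
opening: 0.499
t 3.4 tcp [556.6 122.6 252.1] rot [-3.141e+00  1.000e-03 -2.980e+00] F [0.3 0.1 0.3] op 0.499
[-1.31 -2.71  8.81]
```

```bash
python3 -m inch '{"hand":[0.5,0.5,0.5,0.5,0.5],"delta_pos":[[-0.65,-1.35,1],[-0.65,-1.35,1],[0,0,1],[0,0,0],[0,0,0]],"turn":[0,0,0,0,0]}'; python3 - <<'E'
from h import *
print(to_tool([574,98,164]))
im,d=viewer.read_camera('top'); cv2.imwrite('pics/top1.png',cv2.resize(im[110:310,220:460],(720,600),interpolation=cv2.INTER_CUBIC))
im,d=viewer.read_camera('side'); cv2.imwrite('pics/side1.png',cv2.resize(im[130:330,220:460],(720,600),interpolation=cv2.INTER_CUBIC))
E
```

```text
t: 3.9
eef_pos: [571.7, 101.2, 221.8]
tcp_rot: [3.141, -0.001, -2.977]
ft_force: [0.7, 0.7, -0.4]
opening: 0.498
t 3.9 tcp [571.7 101.2 221.8] rot [ 3.141e+00 -1.000e-03 -2.977e+00] F [ 0.7  0.7 -0.4] op 0.498
[-0.18 -0.36  5.78]
```

View pics/side1.png

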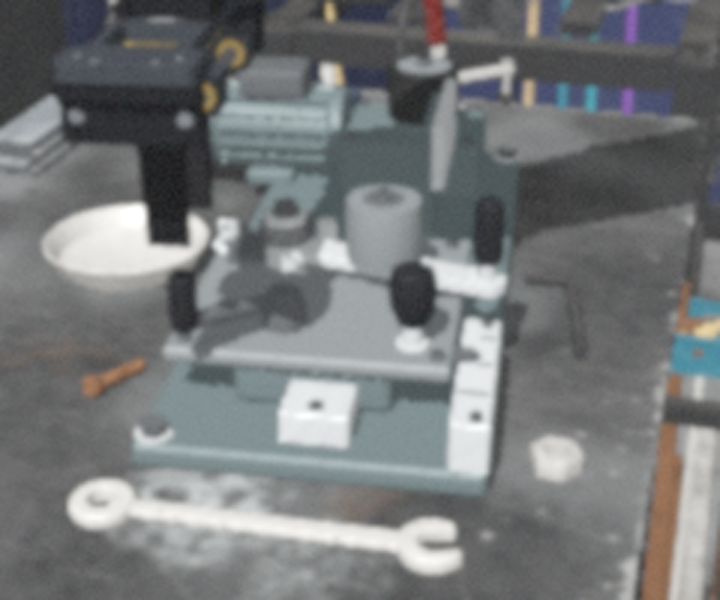

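View pics/top1.png

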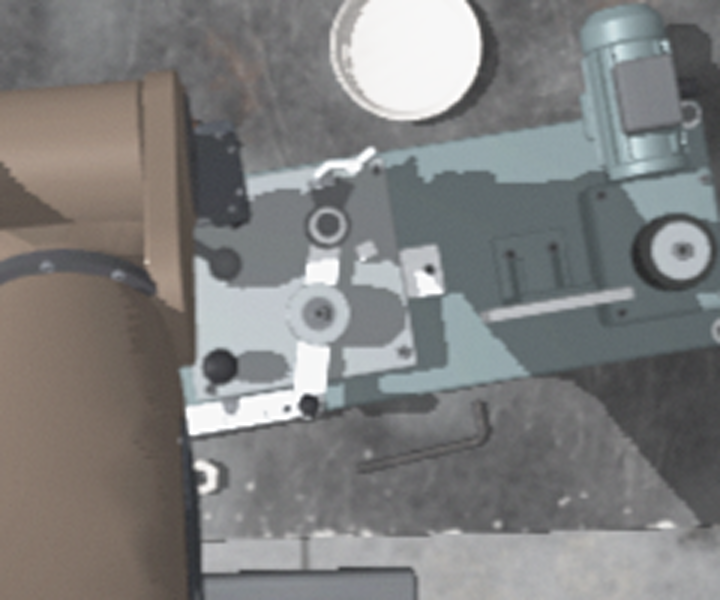

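The side view shows the near finger at crop (168,200), in line with the lever knob at (182,300). The arm hides the top view. Descend and grip.

```bash
python3 -m inch '{"hand":[0.5,0.5,0.5,0.5,0.5,0.5,0.5,0],"delta_pos":[[-0.2,-0.35,0],[0,0,1.5],[0,0,1.5],[0,0,1.5],[0,0,1.3],[0,0,0],[0,0,0],[0,0,0]],"turn":[0,0,0,0,0,0,0,0]}';python3 -m inch '{"hand":[0,0,0,0,0,0],"delta_pos":[[0,0,0],[0,0,0],[0,0,0],[0,0,0],[0,0,0],[0,0,0]],"turn":[0,0,0,0,0,0]}'; python3 - <<'E'
from h import *
print(to_tool([574,98,164]))
im,d=viewer.read_camera('side'); cv2.imwrite('pics/side2.png',cv2.resize(im[130:330,220:460],(720,600),interpolation=cv2.INTER_CUBIC))
E
```

```text
t: 4.8
eef_pos: [574.9, 97.7, 165.0]
tcp_rot: [-3.142, 0.001, -2.977]
ft_force: [0.7, -1.0, -0.2]
opening: 0.455
t: 5.4
eef_pos: [575.0, 98.1, 164.5]
tcp_rot: [3.141, 0.002, -2.978]
ft_force: [2.4, 5.0, 1.0]
opening: 0.174
t 5.4 tcp [575.   98.1 164.5] rot [ 3.141e+00  2.000e-03 -2.978e+00] F [2.4 5.  1. ] op 0.174
[0.1  0.   0.05]
```

View pics/side2.png

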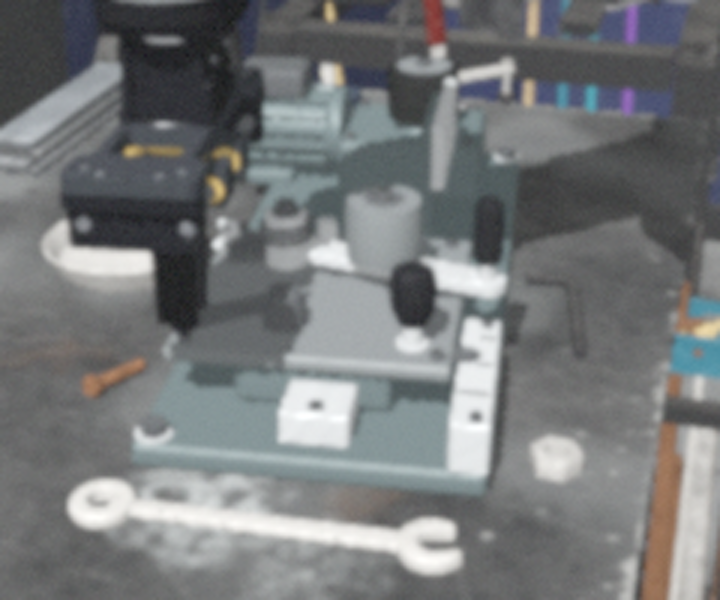

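```bash
python3 -c "
import numpy as np
t=np.radians(np.linspace(50,119,16)); x=-75*np.cos(t)/10; y=75*np.sin(t)/10
for a,b in zip(np.diff(x),np.diff(y)): print([round(a,2),round(b,2),0],end=',')"
```

```text
[np.float64(0.48), np.float64(0.37), 0],[np.float64(0.5), np.float64(0.33), 0],[np.float64(0.53), np.float64(0.29), 0],[np.float64(0.55), np.float64(0.24), 0],[np.float64(0.57), np.float64(0.2), 0],[np.float64(0.58), np.float64(0.15), 0],[np.float64(0.59), np.float64(0.11), 0],[np.float64(0.6), np.float64(0.06), 0],[np.float64(0.6), np.float64(0.01), 0],[np.float64(0.6), np.float64(-0.04), 0],[np.float64(0.6), np.float64(-0.09), 0],[np.float64(0.59), np.float64(-0.13), 0],[np.float64(0.57), np.float64(-0.18), 0],[np.float64(0.56), np.float64(-0.23), 0],[np.float64(0.54), np.float64(-0.27), 0],
```

```bash
python3 -m inch '{"hand":[0,0,0,0,0],"delta_pos":[[0.48,0.37,0],[0.5,0.33,0],[0.53,0.29,0],[0.55,0.24,0],[0.57,0.2,0]],"turn":[0,0,0,0,0]}'
python3 -m inch '{"hand":[0,0,0,0,0,0,0,0,0,0,0,0],"delta_pos":[[0.58,0.15,0],[0.59,0.11,0],[0.6,0.06,0],[0.6,0,0],[0.6,-0.04,0],[0.6,-0.09,0],[0.59,-0.13,0],[0.57,-0.18,0],[0.56,-0.23,0],[0.54,-0.27,0],[0,0,0],[0,0,0]],"turn":[0,0,0,0,0,0,0,0,0,0,0,0]}'
python3 - <<'E'
from h import *
print(to_tool([574,98,164]))
s=env.state()['eef_pos']; r=s[:2]-[535.7,32.4]; print(np.hypot(*r), np.degrees(np.arctan2(r[1],r[0]))-9.4-50)
im,d=viewer.read_camera('side'); cv2.imwrite('pics/side3.png',cv2.resize(im[130:330,220:460],(720,600),interpolation=cv2.INTER_CUBIC))
E
```

```text
t: 5.95
eef_pos: [547.2, 107.5, 164.7]
tcp_rot: [-3.141, 0.003, -2.977]
ft_force: [4.3, 0.9, -1.7]
opening: 0.174
t: 7.15
eef_pos: [486.7, 94.0, 164.5]
tcp_rot: [3.138, -0.006, -2.977]
ft_force: [-16.4, 25.2, 15.7]
opening: 0.167
t 7.15 tcp [486.7  94.  164.5] rot [ 3.138 -0.006 -2.977] F [-16.4  25.2  15.7] op 0.167
[-8.67 -1.03 -0.01]
78.6996349718804 69.07592378530583
```

View pics/side3.png

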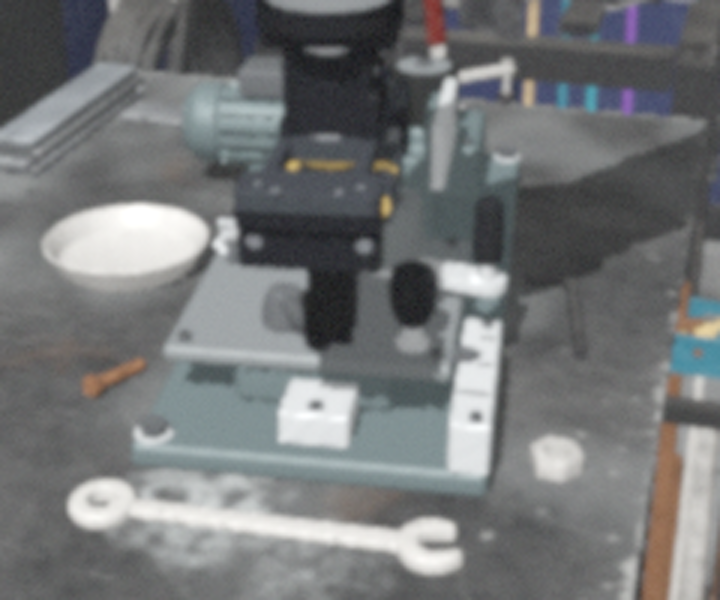

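```bash
python3 -m inch '{"hand":[0.45,0.45,0.45,0.45,0.45,0.45,0.45,0.45],"delta_pos":[[0,0,0],[0,0,0],[0,0,0],[0,0,-1.5],[0,0,-2],[0,0,-2],[0,0,-1],[0,0,0]],"turn":[0,0,0,0,0,0,0,0]}'
python3 - <<'E'
from h import *
print(to_tool([454.8,38,150]))
im,d=viewer.read_camera('side'); cv2.imwrite('pics/side4.png',cv2.resize(im[130:330,220:460],(720,600),interpolation=cv2.INTER_CUBIC))
cv2.imwrite('pics/side4d.png',cv2.resize(im[210:295,330:420],(630,595),interpolation=cv2.INTER_CUBIC))
E
```

```text
t: 8.0
eef_pos: [490.2, 91.6, 230.2]
tcp_rot: [-3.141, 0.002, -2.978]
ft_force: [0.1, -0.3, -1.1]
opening: 0.445
t 8.0 tcp [490.2  91.6 230.2] rot [-3.141e+00  2.000e-03 -2.978e+00] F [ 0.1 -0.3 -1.1] op 0.445
[ 4.39 -4.71  8.01]
```

View pics/side4.png

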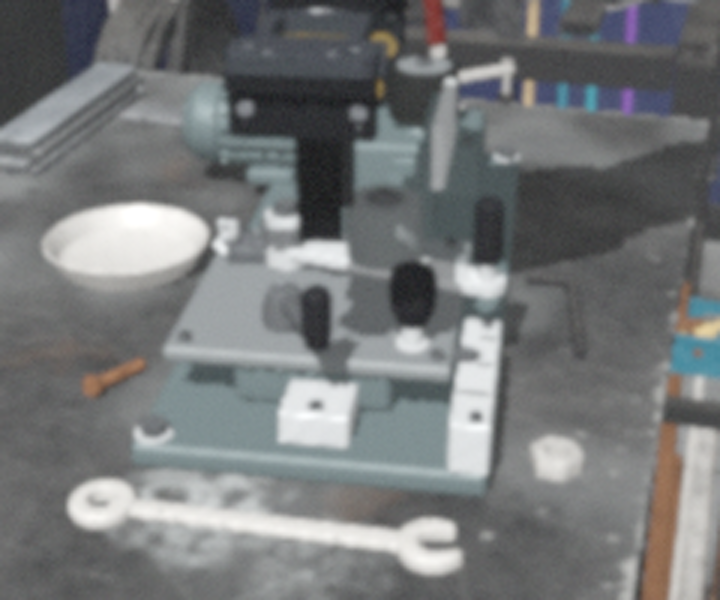

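View pics/side4d.png

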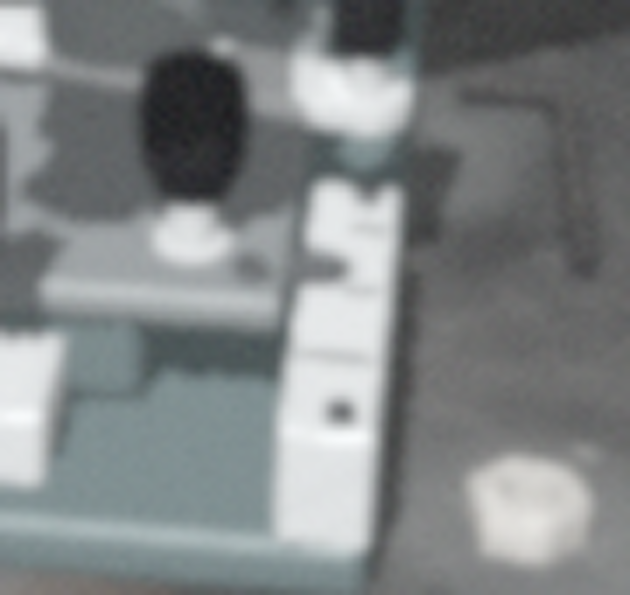

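```bash
python3 - <<'E'
from h import *
c=viewer.get_calibration('top'); s=viewer.get_calibration('side')
y=np.array([-0.163,0.9866,0])
k=ray_z(s,220+316/3,130+290/3,115); print('lever knob',k, np.degrees(np.arctan2(*(k[:2]-[535,33])[::-1]))-59.4)
for z in (48,50,52):
  print(z,'top',(ray_z(c,281.6,250.2,47)-ray_z(c,297.2,248.2,z))@y,'side',(ray_z(s,378.1,260.9,47)-ray_z(s,377.1,248.3,z))@y, ray_z(c,297.2,248.2,z),ray_z(s,377.1,248.3,z))
print(ray_z(c,281.6,250.2,47),ray_z(s,378.1,260.9,47))
print('spacing lines', (ray_z(s,330+337/7,210+356/7,47)-ray_z(s,330+348/7,210+291/7,47))@y,(ray_z(s,330+348/7,210+291/7,47)-ray_z(s,330+368/7,210+230/7,47))@y)
E
```

```text
lever knob [494.62552531 100.51130153 115.        ] 61.48112174995543
48 top 37.641331758604956 side 41.19566581221581 [415.32311197  32.10524404  48.        ] [421.24961697  29.91626959  48.        ]
50 top 37.73248651635667 side 37.65830587522837 [415.4030328   32.02605525  50.        ] [420.59751506  33.39393767  50.        ]
52 top 37.8236412741084 side 34.120945938241036 [415.48295363  31.94686646  52.        ] [419.94541315  36.87160575  52.        ]
[411.54373223  69.63341439  47.        ] [411.191075    70.00964428  47.        ]
spacing lines 31.75776161859771 32.33338153999364
```

The lever is open (about 1.1–1.2 rad) and the carriage hasn't moved. The pointer is 37.7 mm short of the outer line, with both views agreeing. Grip the traverse knob next.

```bash
python3 -m inch '{"hand":[0.55,0.55,0.55,0.55,0.55],"delta_pos":[[1.5,-1.6,0],[1.5,-1.6,0],[1.4,-1.5,0],[0,0,0],[0,0,0]],"turn":[0,0,0,0,0]}'
python3 - <<'E'
from h import *
print(to_tool([454.8,38,150]))
E
```

```text
t: 8.55
eef_pos: [454.3, 38.2, 228.7]
tcp_rot: [3.141, -0.001, -2.978]
ft_force: [0.2, -0.3, -0.3]
opening: 0.549
t 8.55 tcp [454.3  38.2 228.7] rot [ 3.141e+00 -1.000e-03 -2.978e+00] F [ 0.2 -0.3 -0.3] op 0.549
[-0.06 -0.03  7.87]
```

```bash
python3 -m inch '{"hand":[0.55,0.55,0.55,0.55,0.55,0.55,0.55,0,0,0,0,0,0],"delta_pos":[[0,0,1.5],[0,0,1.5],[0,0,1.5],[0,0,1.5],[0,0,1.2],[0,0,0.6],[0,0,0],[0,0,0],[0,0,0],[0,0,0],[0,0,0],[0,0,0],[0,0,0]],"turn":[0,0,0,0,0,0,0,0,0,0,0,0,0]}'
python3 - <<'E'
from h import *
print(to_tool([454.8,38,150]))
im,d=viewer.read_camera('side'); cv2.imwrite('pics/side5.png',cv2.resize(im[130:330,220:460],(720,600),interpolation=cv2.INTER_CUBIC))
E
```

```text
t: 9.85
eef_pos: [454.3, 38.1, 151.6]
tcp_rot: [-3.141, 0.001, -2.977]
ft_force: [-0.3, -1.7, 6.5]
opening: 0.291
t 9.85 tcp [454.3  38.1 151.6] rot [-3.141e+00  1.000e-03 -2.977e+00] F [-0.3 -1.7  6.5] op 0.291
[-0.05 -0.02  0.16]
```

View pics/side5.png

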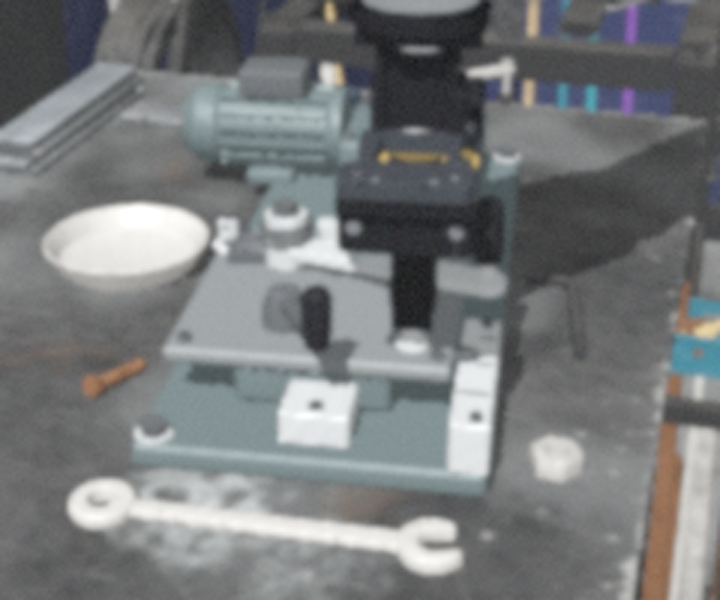

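The knob is gripped at 27.6 mm, at the fingers near crop (413,290). Slide outward 36 mm first, then check.

```bash
python3 -m inch '{"hand":[0,0,0,0,0,0,0,0,0,0,0,0,0,0],"delta_pos":[[0,0.3,0],[0,0.3,0],[0,0.3,0],[0,0.3,0],[0,0.3,0],[0,0.3,0],[0,0.3,0],[0,0.3,0],[0,0.3,0],[0,0.3,0],[0,0.3,0],[0,0.3,0],[0,0,0],[0,0,0]],"turn":[0,0,0,0,0,0,0,0,0,0,0,0,0,0]}'
python3 - <<'E'
from h import *
print(to_tool([454.3,38.1,151.6]))
im,d=viewer.read_camera('side'); cv2.imwrite('pics/side6d.png',cv2.resize(im[210:295,330:420],(630,595),interpolation=cv2.INTER_CUBIC))
im,d=viewer.read_camera('top'); cv2.imwrite('pics/top6d.png',cv2.resize(im[225:265,255:335],(800,400),interpolation=cv2.INTER_CUBIC))
E
```

```text
t: 11.3
eef_pos: [449.2, 73.7, 151.6]
tcp_rot: [-3.141, 0.003, -2.977]
ft_force: [5.1, -1.6, 3.5]
opening: 0.291
t 11.3 tcp [449.2  73.7 151.6] rot [-3.141e+00  3.000e-03 -2.977e+00] F [ 5.1 -1.6  3.5] op 0.291
[ 0.08 -3.6   0.  ]
```

View pics/side6d.png

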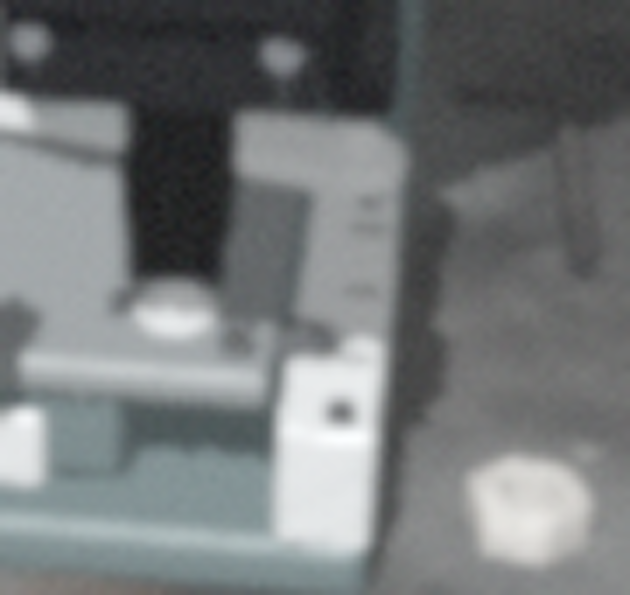

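View pics/top6d.png

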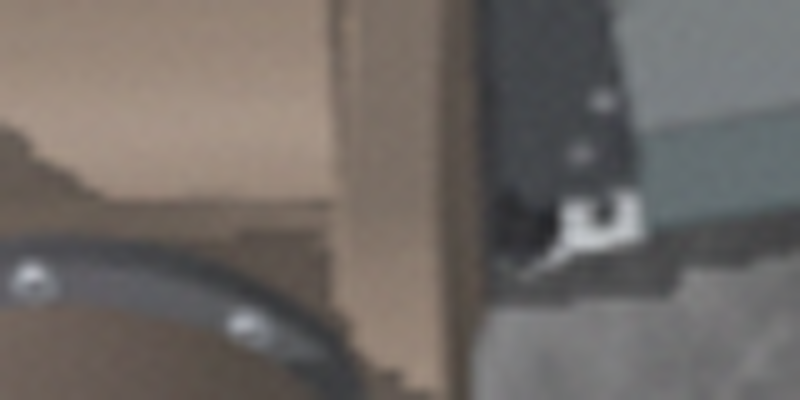

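```bash
python3 -m inch '{"hand":[0,0,0,0,0.55,0.55,0.55,0.55,0.55,0.55,0.55,0.55,0.55],"delta_pos":[[0,0.1,0],[0,0.1,0],[0,0,0],[0,0,0],[0,0,0],[0,0,0],[0,0,0],[0,0,0],[0,0,-1.5],[0,0,-2],[0,0,-2],[0,0,-2],[0,0,0]],"turn":[0,0,0,0,0,0,0,0,0,0,0,0,0]}'
python3 -m inch '{"hand":[0.55,0.55,0.55,0.55,0.55,0.55,0.55,0.55,0.55,0.55,0.55,0.55],"delta_pos":[[0,-2.5,-1],[0,-2.5,-1],[0,-2.5,-1],[0,-2.5,-1],[0,-2.5,-1],[0,-2.5,0],[0,-2.5,0],[0,-2.5,0],[0,-2.5,0],[0,-2.5,0],[0,0,0],[0,0,0]],"turn":[0,0,0,0,0,0,0,0,0,0,0,0]}'
python3 - <<'E'
from h import *
im,d=viewer.read_camera('side'); cv2.imwrite('pics/side7d.png',cv2.resize(im[210:295,330:420],(630,595),interpolation=cv2.INTER_CUBIC))
im,d=viewer.read_camera('top'); cv2.imwrite('pics/top7d.png',cv2.resize(im[225:265,255:335],(800,400),interpolation=cv2.INTER_CUBIC));cv2.imwrite('pics/top7c.png',cv2.resize(im[110:310,220:460],(720,600),interpolation=cv2.INTER_CUBIC))
cv2.imwrite('pics/top7.png',im)
E
```

```text
t: 12.7
eef_pos: [448.3, 75.8, 228.0]
tcp_rot: [-3.141, 0.003, -2.977]
ft_force: [-1.4, 0.5, -0.3]
opening: 0.55
t: 13.9
eef_pos: [488.4, -170.8, 275.1]
tcp_rot: [3.14, -0.001, -2.978]
ft_force: [0.9, 0.3, -0.5]
opening: 0.549
```

View pics/side7d.png

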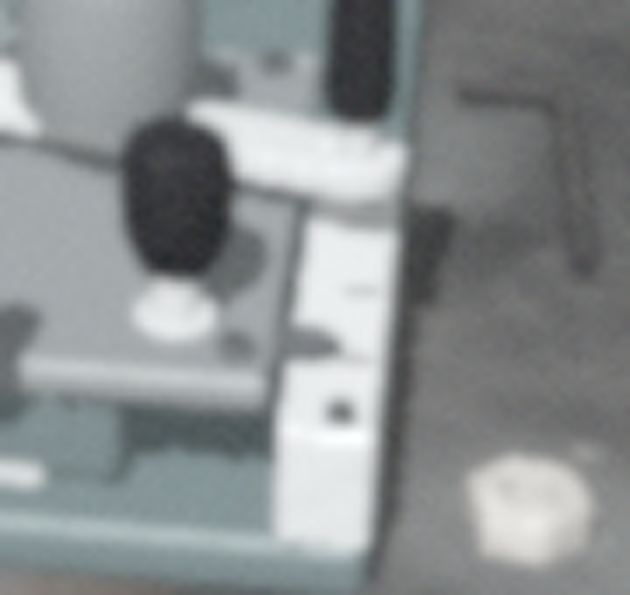

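View pics/top7d.png

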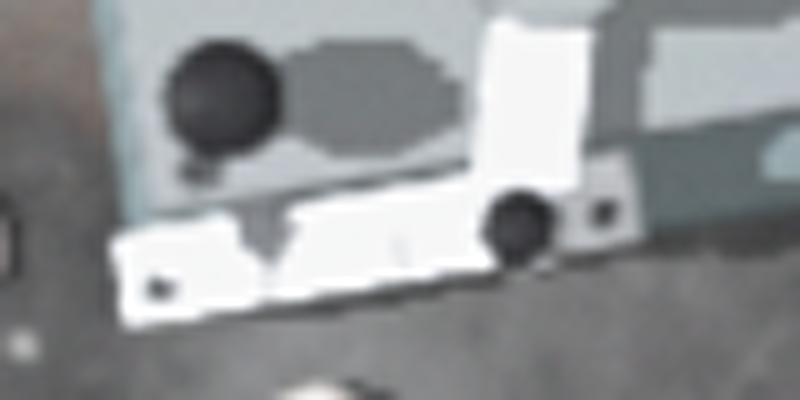

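View pics/top7c.png

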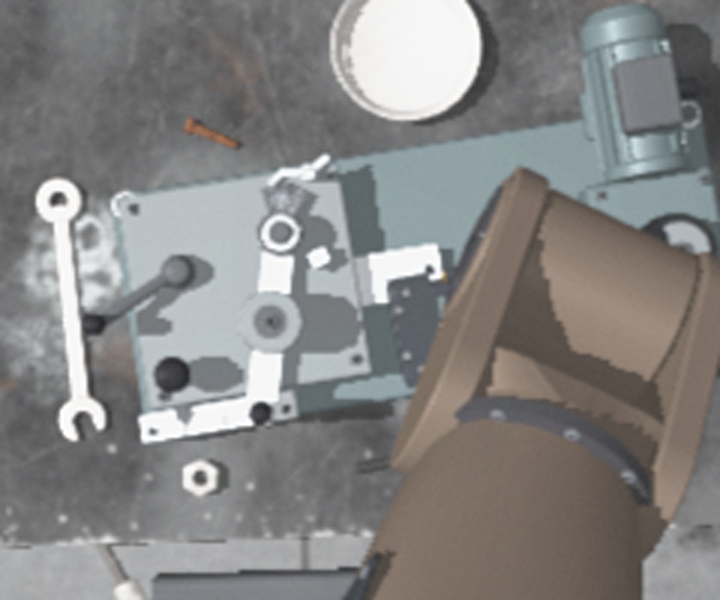

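```bash
python3 - <<'E'
import cv2,numpy as np
a=cv2.imread('pics/top0.png'); b=cv2.imread('pics/top7.png')
for n,i in(('before',a),('after',b)):
    g=cv2.cvtColor(i,cv2.COLOR_BGR2GRAY).astype(int)
    print(n)
    for r in range(246,255): print(r,g[r,274:303])
E
```

```text
before
246 [168 182 199 209 209 212 207 227 248 249 249 249 248 247 247 247 247 247
 247 244 202 150 146 140 153 203 243 247 246]
247 [222 235 247 249 249 249 237 238 247 247 246 247 246 246 246 246 246 246
 246 248 237 179 145 143 176 239 248 247 246]
248 [248 247 247 247 247 247 235 233 246 246 246 246 246 246 246 246 246 246
 246 247 241 226 210 201 221 243 247 246 246]
249 [246 246 246 246 246 246 236 220 242 246 246 246 246 246 246 246 246 246
 246 246 232 233 246 247 248 247 246 246 246]
250 [246 246 246 246 246 246 243 221 237 246 246 246 246 246 246 246 246 246
 246 246 235 234 247 247 247 248 248 248 249]
251 [246 246 246 246 246 246 246 233 236 246 246 246 246 246 246 246 246 246
 247 248 241 231 245 249 248 249 250 251 254]
252 [246 246 246 246 246 246 247 227 232 247 246 246 247 247 248 248 249 249
 248 249 249 240 239 237 196 155 140 127 120]
253 [246 246 246 246 246 247 247 229 234 249 249 249 248 249 251 252 250 235
 190 157 143 121 109 103  89  83  85  84  80]
254 [247 247 248 248 248 249 248 228 234 251 250 236 192 158 143 131 120 106
  89  81  79  81  85  85  88 104
[... 426 characters left out ...]
148 184 243 248 247 247 247 247 247 247
 247 247 236 238 247 247 247 247 247 248 247]
250 [247 247 247 247 248 238 203 153 162 217 246 247 247 247 247 247 247 247
 247 247 239 238 247 247 248 248 248 249 253]
251 [247 247 247 247 247 249 247 209 205 245 248 247 247 247 247 247 247 247
 248 248 244 236 247 250 250 251 253 254 255]
252 [247 247 246 247 247 247 248 233 236 248 248 247 247 248 248 249 249 250
 250 251 252 245 245 242 207 162 147 133 126]
253 [247 247 247 247 247 247 248 236 240 249 249 250 250 251 252 254 252 240
 200 163 149 128 113 110  94  86  90  86  84]
254 [248 248 248 249 249 250 250 235 239 253 253 241 201 166 151 137 123 112
  94  84  81  86  88  89  90 109 123 121 119]
```

Row profiles in the top view give a pointer tip centred at column 281.4 and the line at 281.45, so the pointer is on the line within about 0.5 mm. To close the lever without dragging the free carriage, I'll use the fingers as a loose fork with the jaw axis tangential, turning with the lever.

```bash
python3 - <<'E'
from h import *
c=viewer.get_calibration('top')
k=ray_z(c,220+92/3,110+323/3,115); h=ray_z(c,220+178/3,110+271/3,80); r=k-h
print('knob',k,'hinge',h,np.hypot(*r[:2]),'ang',np.degrees(np.arctan2(r[1],r[0])))
print('handle',ray_z(c,220+261/3,110+412/3,125),'thinge',ray_z(c,220+280/3,110+232/3,99),'trav',ray_z(c,220+172/3,110+374/3,108))
s=env.state(); print(s['joints'], s['t']); print(to_tool([k[0],k[1],240]))
E
```

```text
knob [489.87364232 133.2139692  115.        ] hinge [529.58897555  70.0800225   80.        ] 74.5868816889028 ang 122.17254631244663
handle [419.72698631   7.03897087 125.        ] thinge [556.6055351  -10.48765413  99.        ] trav [449.70165387  74.24228283 108.        ]
[-4.63001179e-01  3.58465483e-01  1.84000353e+00  2.71579917e-04
  9.44225094e-01 -2.19857512e+00] 14.0
t 14.0 tcp [ 488.4 -170.1  275.7] rot [ 3.141e+00 -1.000e-03 -2.977e+00] F [0.2 0.3 0.5] op 0.552
[-5.11 29.9   3.59]
```

```bash
python3 -m inch '{"hand":[0.4,0.4,0.4,0.4,0.4,0.4,0.4,0.4,0.4,0.4,0.4,0.4,0.4,0.4,0.4,0.4,0.4,0.4,0.4,0.4],"delta_pos":[[-0.51,2.99,0.3],[-0.51,2.99,0.3],[-0.51,2.99,0.3],[-0.51,2.99,0.3],[-0.51,2.99,0.3],[-0.51,2.99,0.3],[-0.51,2.99,0.3],[-0.51,2.99,0.3],[-0.51,2.99,0.3],[-0.51,2.99,0.3],[0,0,0],[0,0,0],[0,0,0],[0,0,0],[0,0,0],[0,0,0],[0,0,0],[0,0,0],[0,0,0],[0,0,0]],"turn":[0,0,0,0,0,0,0,0,0,0,0.147,0.147,0.147,0.147,0.147,0.147,0.147,0.147,0,0]}'
python3 - <<'E'
from h import *
print(to_tool([489.9,133.2,164]))
im,d=viewer.read_camera('side'); cv2.imwrite('pics/side8.png',cv2.resize(im[130:330,220:460],(720,600),interpolation=cv2.INTER_CUBIC))
E
```

```text
t: 16.0
eef_pos: [489.8, 132.9, 246.2]
tcp_rot: [3.142, -0.0, 2.135]
ft_force: [0.3, 0.4, -0.8]
opening: 0.399
t 16.0 tcp [489.8 132.9 246.2] rot [ 3.142 -0.     2.135] F [ 0.3  0.4 -0.8] op 0.399
[0.02 0.03 8.22]
```

View pics/side8.png

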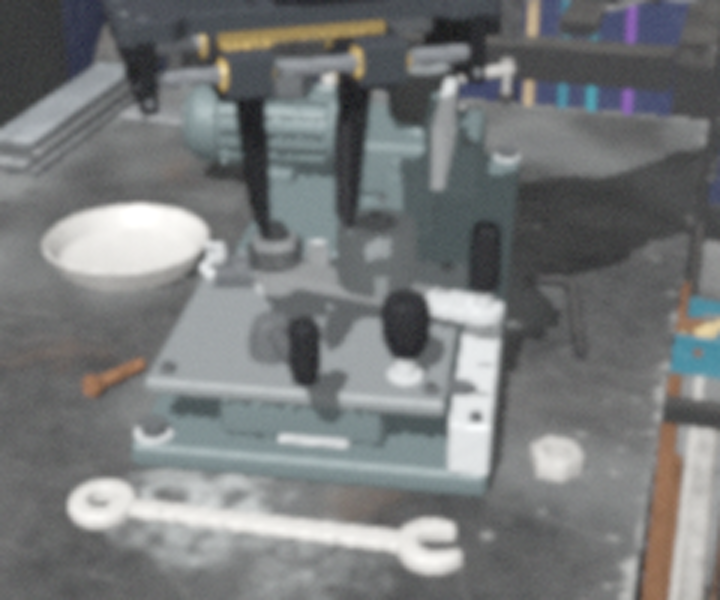

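The fork at crop (255–350,225) straddles the lever knob at (304,350). Descend and narrow it.

```bash
python3 -m inch '{"hand":[0.4,0.4,0.4,0.4,0.4,0.4,0.4,0.24,0.24,0.24,0.24],"delta_pos":[[0,0,1.5],[0,0,1.5],[0,0,1.5],[0,0,1.5],[0,0,1.2],[0,0,1],[0,0,0],[0,0,0],[0,0,0],[0,0,0],[0,0,0]],"turn":[0,0,0,0,0,0,0,0,0,0,0]}'
python3 - <<'E'
from h import *
print(to_tool([489.9,133.2,164]))
im,d=viewer.read_camera('side'); cv2.imwrite('pics/side9.png',cv2.resize(im[130:330,220:460],(720,600),interpolation=cv2.INTER_CUBIC))
E
```

```text
t: 17.15
eef_pos: [490.3, 132.4, 164.6]
tcp_rot: [3.141, 0.0, 2.13]
ft_force: [0.0, -0.3, 1.0]
opening: 0.24
t 17.15 tcp [490.3 132.4 164.6] rot [3.141 0.    2.13 ] F [ 0.  -0.3  1. ] op 0.24
[0.08 0.01 0.06]
```

View pics/side9.png

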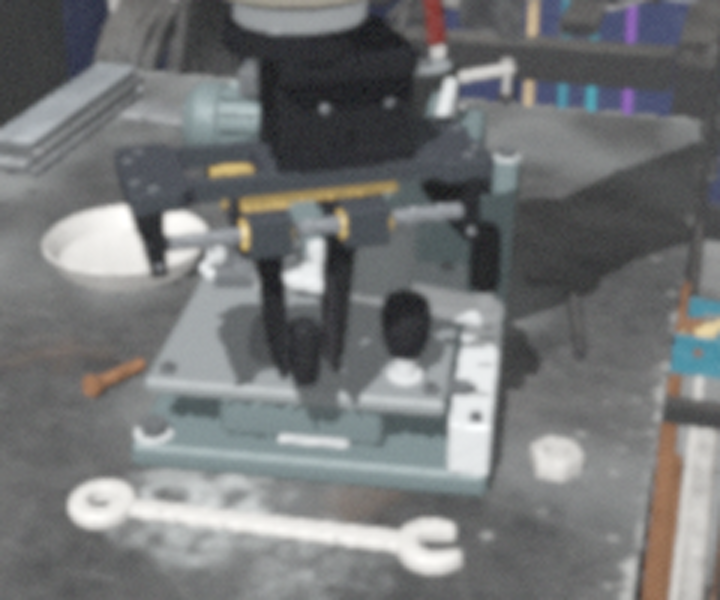

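The fork surrounds the knob (crop 304,350) without force. Sweep the first half.

```bash
python3 -m inch '{"hand":[0.24,0.24,0.24,0.24,0.24,0.24,0.24],"delta_pos":[[-0.02,0.58,0],[-0.02,0.58,0],[-0.02,0.58,0],[-0.02,0.58,0],[-0.02,0.58,0],[-0.02,0.58,0],[-0.02,0.58,0]],"turn":[0.078,0.078,0.078,0.078,0.078,0.078,0.078]}'
python3 - <<'E'
from h import *
print(to_tool([489.9,133.2,164])); s=env.state()['eef_pos']; r=s[:2]-[529.6,70.1]; print(np.hypot(*r),np.degrees(np.arctan2(r[1],r[0])))
im,d=viewer.read_camera('side'); cv2.imwrite('pics/side10.png',cv2.resize(im[130:330,220:460],(720,600),interpolation=cv2.INTER_CUBIC))
E
```

```text
t: 17.9
eef_pos: [528.4, 144.1, 164.2]
tcp_rot: [-3.14, -0.0, 1.581]
ft_force: [-2.7, 1.5, -0.4]
opening: 0.239
t 17.9 tcp [528.4 144.1 164.2] rot [-3.14  -0.     1.581] F [-2.7  1.5 -0.4] op 0.239
[-1.05 -3.86  0.03]
73.98953499505626 90.9475818435127
```

View pics/side10.png

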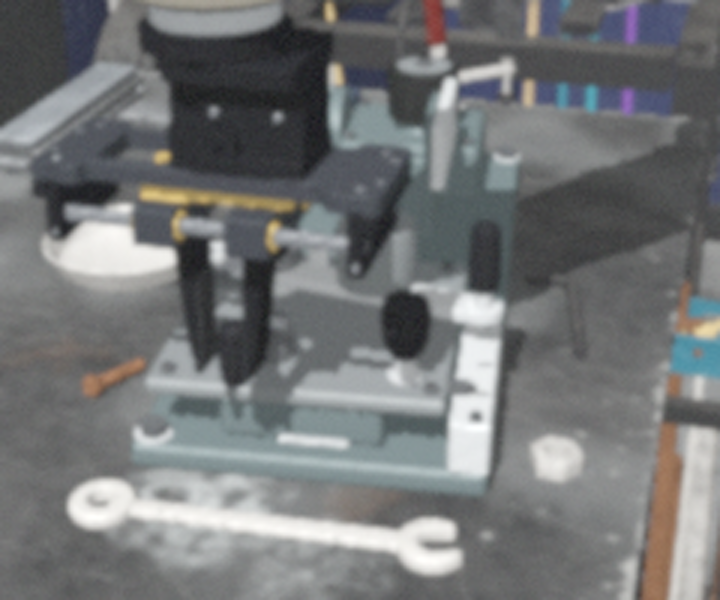

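```bash
python3 -m inch '{"hand":[0.24,0.24,0.24,0.24,0.24,0.24,0.24,0.24,0.24],"delta_pos":[[-0.02,0.58,0],[-0.02,0.58,0],[-0.02,0.58,0],[-0.02,0.58,0],[-0.02,0.58,0],[-0.02,0.58,0],[-0.02,0.58,0],[0,0.2,0],[0,0,0]],"turn":[0.078,0.078,0.078,0.078,0.078,0.078,0.078,0,0]}'
python3 - <<'E'
from h import *
print(to_tool([489.9,133.2,164])); s=env.state()['eef_pos']; r=s[:2]-[529.6,70.1]; print(np.hypot(*r),np.degrees(np.arctan2(r[1],r[0])))
im,d=viewer.read_camera('side'); cv2.imwrite('pics/side11.png',cv2.resize(im[130:330,220:460],(720,600),interpolation=cv2.INTER_CUBIC))
E
```

```text
t: 18.85
eef_pos: [569.2, 132.6, 164.3]
tcp_rot: [3.141, -0.0, 1.041]
ft_force: [0.4, 0.1, 0.9]
opening: 0.24
t 18.85 tcp [569.2 132.6 164.3] rot [ 3.141 -0.     1.041] F [0.4 0.1 0.9] op 0.24
[-3.96 -6.87  0.02]
73.99923451708759 57.65806953637626
```

View pics/side11.png

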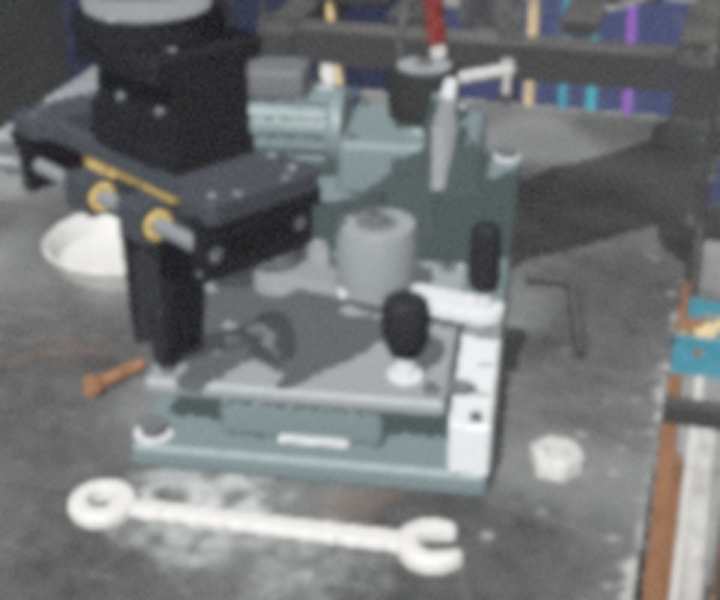

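```bash
for i in 1; do python3 -m inch '{"hand":[0.24,0.24,0.24],"delta_pos":[[0,0.2,0],[0,0.1,0],[0,0,0]],"turn":[0,0,0]}'; done; python3 -m inch '{"hand":[0.24,0.24,0.24],"delta_pos":[[0,0.15,0],[0,0.1,0],[0,0,0]],"turn":[0,0,0]}'
```

```text
t: 19.2
eef_pos: [571.8, 131.2, 164.3]
tcp_rot: [3.142, -0.0, 1.038]
ft_force: [-0.3, 1.3, 0.1]
opening: 0.24
t: 19.5
eef_pos: [572.9, 130.5, 164.1]
tcp_rot: [-3.139, 0.001, 1.038]
ft_force: [-6.5, 6.5, 3.1]
opening: 0.242
```

The lever meets its stop (9 N resisting). Release, lift, turn the jaw back along the rail, and retreat inward for a check.

```bash
python3 -m inch '{"hand":[0.4,0.4,0.4,0.4,0.4,0.4,0.4,0.4,0.4,0.4,0.4,0.4,0.4,0.4],"delta_pos":[[0,-0.2,0],[0,0,0],[0,0,0],[0,0,-2],[0,0,-2],[0,0,-2],[0,0,-2],[0,0,0],[0,0,0],[0,0,0],[0,0,0],[0,0,0],[0,0,0],[0,0,0]],"turn":[0,0,0,0,0,0,0,0.145,0.145,0.145,0.145,0.145,0.148,0]}'
python3 - <<'E'
from h import *
print(to_tool([480,-170,270]))
E
```

```text
t: 20.9
eef_pos: [572.3, 130.8, 244.3]
tcp_rot: [3.141, -0.0, 0.162]
ft_force: [0.7, 0.1, -0.4]
opening: 0.401
t 20.9 tcp [572.3 130.8 244.3] rot [ 3.141 -0.     0.162] F [ 0.7  0.1 -0.4] op 0.401
[-13.98  28.19  -2.58]
```

```bash
python3 -m inch '{"hand":[0.5,0.5,0.5,0.5,0.5,0.5,0.5,0.5,0.5,0.5,0.5],"delta_pos":[[-1.4,2.8,-0.3],[-1.4,2.8,-0.3],[-1.4,2.8,-0.3],[-1.4,2.8,-0.3],[-1.4,2.8,-0.3],[-1.4,2.8,-0.3],[-1.4,2.8,-0.3],[-1.4,2.8,-0.3],[-1.4,2.8,0],[-1.4,2.8,0],[0,0,0]],"turn":[0,0,0,0,0,0,0,0,0,0,0]}'
python3 - <<'E'
from h import *
print(to_tool([419.7,7,240]))
im,d=viewer.read_camera('side'); cv2.imwrite('pics/side12.png',cv2.resize(im[130:330,220:460],(720,600),interpolation=cv2.INTER_CUBIC))
im,d=viewer.read_camera('top'); cv2.imwrite('pics/top12c.png',cv2.resize(im[110:310,220:460],(720,600),interpolation=cv2.INTER_CUBIC))
cv2.imwrite('pics/top12.png',im)
g=cv2.cvtColor(im,cv2.COLOR_BGR2GRAY).astype(int)
for r in range(247,255): print(r,g[r,274:303])
E
```

```text
t: 22.0
eef_pos: [479.3, -171.0, 268.3]
tcp_rot: [3.141, -0.0, 0.167]
ft_force: [-0.3, 0.3, 0.4]
opening: 0.502
t 22.0 tcp [ 479.3 -171.   268.3] rot [ 3.141 -0.     0.167] F [-0.3  0.3  0.4] op 0.502
[ -2.93 -18.54   2.82]
247 [227 241 250 252 234 148 147 145 138 165 196 244 248 247 247 247 247 247
 247 247 246 246 247 247 247 247 247 249 246]
248 [249 248 248 249 238 154 144 151 153 163 213 245 247 247 247 247 247 247
 247 247 244 244 247 247 247 247 247 249 242]
249 [247 247 247 248 245 201 151 141 149 184 243 248 247 247 247 247 247 247
 247 247 236 238 247 247 247 247 247 248 244]
250 [247 246 247 247 248 244 202 155 166 217 246 248 247 247 247 247 247 247
 247 247 238 238 247 247 248 248 249 249 251]
251 [247 247 247 247 247 249 247 212 208 245 248 247 247 247 247 247 247 247
 248 248 244 236 247 250 250 251 252 254 255]
252 [247 247 247 246 247 247 248 233 236 248 247 247 248 248 248 249 249 250
 250 251 252 246 244 243 209 162 148 133 127]
253 [247 247 247 247 247 247 248 235 240 249 249 250 250 251 253 253 253 240
 201 165 148 126 114 108  92  86  89  86  84]
254 [248 248 248 249 249 250 250 235 240 253 253 241 201 166 152 136 126 111
  95  85  81  86  90  90  91 108 122 122 119]
```

View pics/top12c.png

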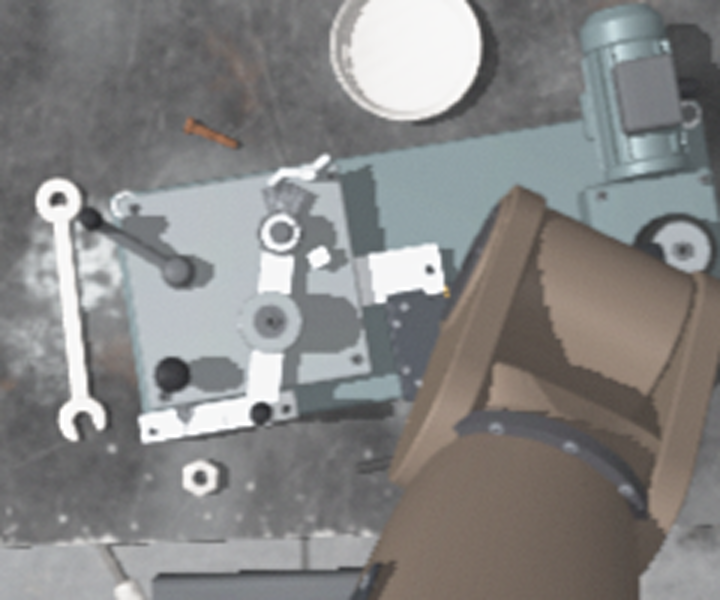

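View pics/side12.png

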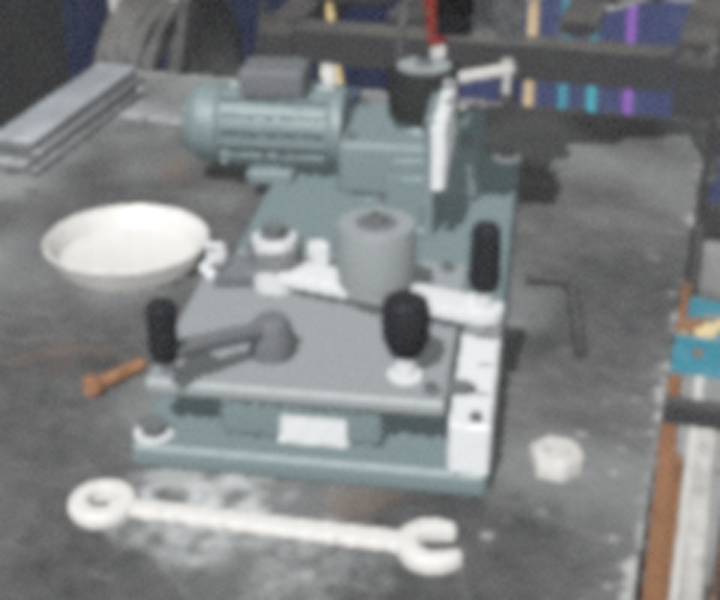

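The lever is back at its starting angle (knob crop 92,217; hinge 178,270). The pointer tip is still at column 281.4, on the line. The handle is at crop (261,412), so I go there.

```bash
python3 -m inch '{"hand":[0.5,0.5,0.5,0.5,0.5,0.5,0.5,0.5,0.5],"delta_pos":[[-0.42,-2.65,0.3],[-0.42,-2.65,0.3],[-0.42,-2.65,0.3],[-0.42,-2.65,0.3],[-0.42,-2.65,0.3],[-0.42,-2.65,0.3],[-0.41,-2.64,0.3],[0,0,0],[0,0,0]],"turn":[0,0,0,0,0,0,0,0,0]}'
python3 - <<'E'
from h import *
print(to_tool([419.7,7,169]))
im,d=viewer.read_camera('side'); cv2.imwrite('pics/side13.png',cv2.resize(im[130:330,220:460],(720,600),interpolation=cv2.INTER_CUBIC))
y=env.state()['tcp_rot'][2]; H=np.array([556.6,-10.5])
X=np.array([np.cos(y),np.sin(y)]);Y=np.array([np.sin(y),-np.cos(y)])
a=np.arctan2(17.5,-136.9)+np.linspace(0,0.55,15); P=H+138.5*np.c_[np.cos(a),np.sin(a)]; D=np.diff(P,axis=0)/10
print(P[-1]);print(np.round(np.c_[D@X,D@Y],2).tolist())
E
```

```text
t: 23.0
eef_pos: [420.8, 10.7, 247.4]
tcp_rot: [3.141, -0.001, 0.169]
ft_force: [0.8, 0.0, -0.3]
opening: 0.502
t 23.0 tcp [420.8  10.7 247.4] rot [ 3.141e+00 -1.000e-03  1.690e-01] F [ 0.8  0.  -0.3] op 0.502
[-0.18  0.35  7.84]
[430.29915972 -67.33614822]
[[-0.15, 0.52], [-0.13, 0.53], [-0.11, 0.53], [-0.09, 0.54], [-0.06, 0.54], [-0.04, 0.54], [-0.02, 0.54], [0.0, 0.54], [0.02, 0.54], [0.04, 0.54], [0.06, 0.54], [0.09, 0.54], [0.11, 0.53], [0.13, 0.53]]
```

View pics/side13.png

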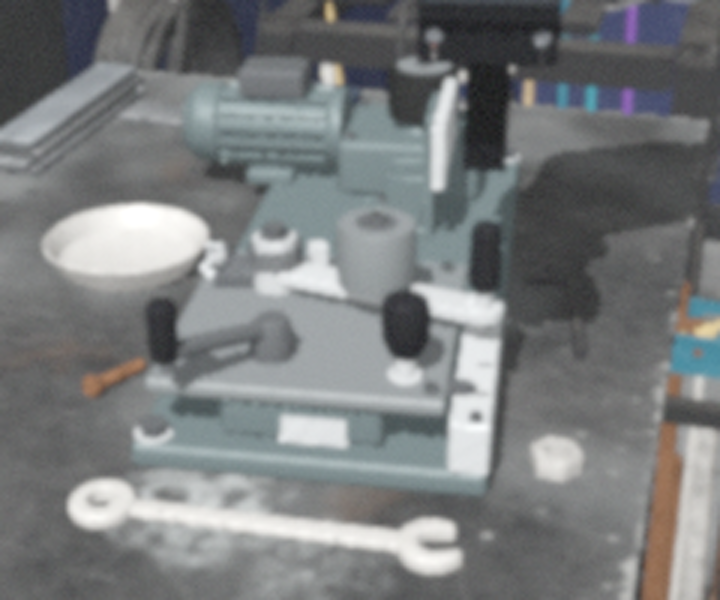

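```bash
python3 -m inch '{"hand":[0.5,0.5,0.5,0.5,0.5,0.5,0.5,0,0,0,0,0,0],"delta_pos":[[-0.18,0.35,0],[0,0,1.5],[0,0,1.5],[0,0,1.5],[0,0,1.5],[0,0,1.2],[0,0,0.6],[0,0,0],[0,0,0],[0,0,0],[0,0,0],[0,0,0],[0,0,0]],"turn":[0,0,0,0,0,0,0,0,0,0,0,0,0]}'
python3 - <<'E'
from h import *
print(to_tool([419.7,7,169]))
im,d=viewer.read_camera('side'); cv2.imwrite('pics/side14.png',cv2.resize(im[130:330,220:460],(720,600),interpolation=cv2.INTER_CUBIC))
E
```

```text
t: 24.35
eef_pos: [419.3, 6.4, 169.5]
tcp_rot: [-3.141, 0.0, 0.165]
ft_force: [-3.0, 4.7, 6.1]
opening: 0.182
t 24.35 tcp [419.3   6.4 169.5] rot [-3.141  0.     0.165] F [-3.   4.7  6.1] op 0.182
[ 0.05 -0.05  0.05]
```

View pics/side14.png

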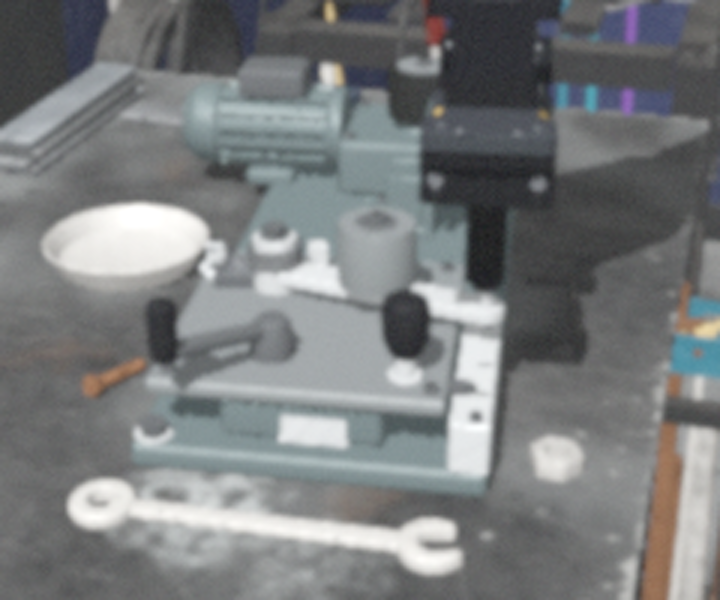

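The handle is gripped at 17.3 mm, with the fingers at crop (487,250). Push along the arc.

```bash
python3 -m inch '{"hand":[0,0,0,0,0,0,0,0],"delta_pos":[[-0.15,0.52,0],[-0.13,0.53,0],[-0.11,0.53,0],[-0.09,0.54,0],[-0.06,0.54,0],[-0.04,0.54,0],[-0.02,0.54,0],[0,0,0]],"turn":[0,0,0,0,0,0,0,0]}'
python3 -m inch '{"hand":[0,0,0,0,0,0,0,0],"delta_pos":[[0,0.54,0],[0.02,0.54,0],[0.04,0.54,0],[0.06,0.54,0],[0.09,0.54,0],[0.11,0.53,0],[0,0,0],[0,0,0]],"turn":[0,0,0,0,0,0,0,0]}'
python3 - <<'E'
from h import *
to_tool([419.7,7,169]); s=env.state()['eef_pos']; r=s[:2]-[556.6,-10.5]; print(np.hypot(*r),np.arctan2(r[1],r[0])%(2*np.pi)-np.radians(172.9))
im,d=viewer.read_camera('side'); cv2.imwrite('pics/side15.png',cv2.resize(im[130:330,220:460],(720,600),interpolation=cv2.INTER_CUBIC))
im,d=viewer.read_camera('top'); cv2.imwrite('pics/top15.png',cv2.resize(im[110:310,220:460],(720,600),interpolation=cv2.INTER_CUBIC))
E
```

```text
t: 25.2
eef_pos: [418.4, -31.5, 169.4]
tcp_rot: [-3.14, 0.003, 0.165]
ft_force: [-8.1, 7.3, 10.6]
opening: 0.185
t: 26.0
eef_pos: [426.6, -62.4, 169.3]
tcp_rot: [-3.139, 0.003, 0.165]
ft_force: [-7.2, 7.6, 10.7]
opening: 0.188
t 26.0 tcp [426.6 -62.4 169.3] rot [-3.139e+00  3.000e-03  1.650e-01] F [-7.2  7.6 10.7] op 0.188
139.9461767559558 0.5034683776310165
```

View pics/side15.png

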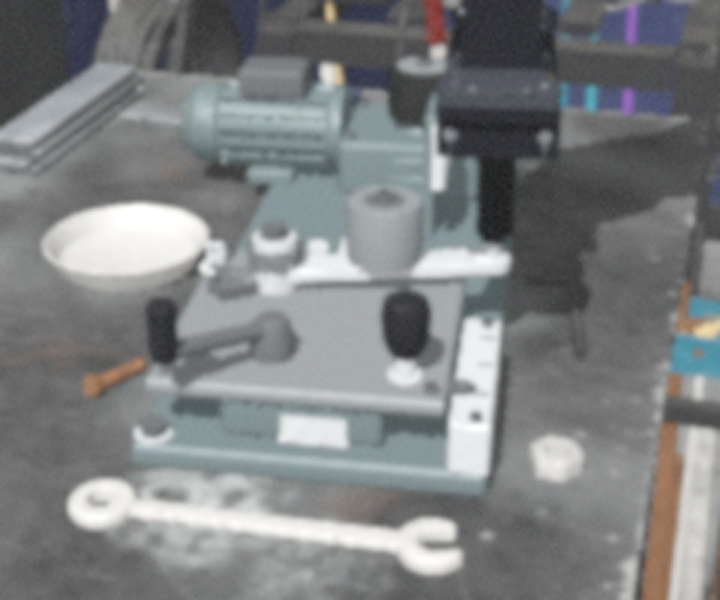

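View pics/top15.png

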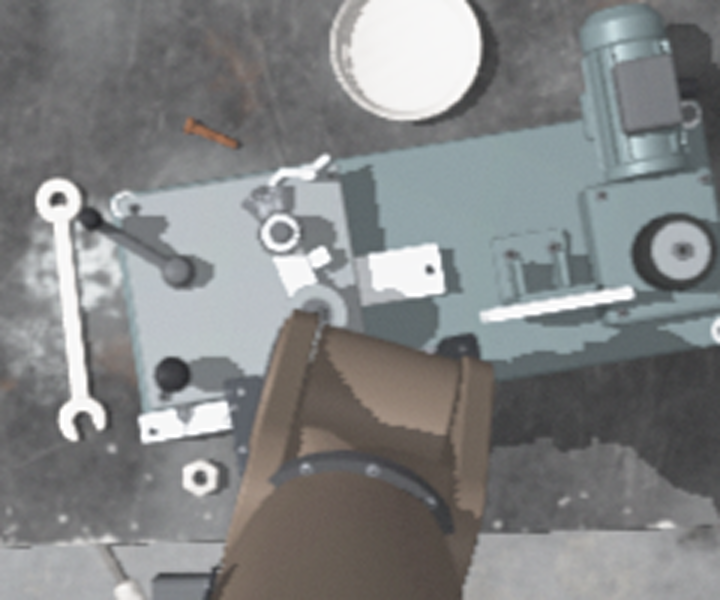

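```bash
python3 -m inch '{"hand":[0,0,0,0],"delta_pos":[[0.04,0.2,0],[0.04,0.2,0],[0,0,0],[0,0,0]],"turn":[0,0,0,0]}'
python3 -m inch '{"hand":[0,0,0,0],"delta_pos":[[0.05,0.2,0],[0,0,0],[0,0,0],[0,0,0]],"turn":[0,0,0,0]}'
python3 - <<'E'
from h import *
s=env.state()['eef_pos']; r=s[:2]-[556.6,-10.5]; print(np.hypot(*r),np.arctan2(r[1],r[0])%(2*np.pi)-np.radians(172.9))
E
```

```text
t: 26.5
eef_pos: [428.0, -66.0, 169.3]
tcp_rot: [-3.139, 0.004, 0.165]
ft_force: [-8.4, 7.9, 11.7]
opening: 0.186
t: 26.9
eef_pos: [428.9, -67.8, 169.3]
tcp_rot: [-3.139, 0.003, 0.166]
ft_force: [-7.7, 8.7, 11.4]
opening: 0.19
140.00236561528715 0.5457982265497887
```

```bash
python3 -m inch '{"hand":[0,0,0],"delta_pos":[[0,0,0],[0,0,0],[0,0,0]],"turn":[0,0,0]}'
python3 - <<'E'
from h import *
im,d=viewer.read_camera('side'); cv2.imwrite('pics/side16.png',cv2.resize(im[130:330,220:460],(720,600),interpolation=cv2.INTER_CUBIC))
im,d=viewer.read_camera('top'); cv2.imwrite('pics/top16.png',cv2.resize(im[150:260,255:375],(654,600),interpolation=cv2.INTER_CUBIC))
g=cv2.cvtColor(im,cv2.COLOR_BGR2GRAY).astype(int)
for r in range(248,254): print(r,g[r,276:292])
s=env.state(); print(s['t'],s['eef_pos'],s['ft_force'],s['opening'])
E
```

```text
t: 27.2
eef_pos: [428.9, -67.8, 169.3]
tcp_rot: [-3.139, 0.003, 0.166]
ft_force: [-7.5, 8.4, 11.4]
opening: 0.19
248 [248 249 238 160 147 156 152 158 213 245 247 247 247 247 247 247]
249 [247 248 244 199 148 134 147 185 243 248 247 247 247 247 247 247]
250 [247 247 249 245 205 155 165 217 246 247 247 247 247 247 247 247]
251 [247 247 247 249 247 212 210 245 248 247 247 247 247 247 247 247]
252 [247 247 247 247 249 233 237 248 248 247 248 248 248 249 249 250]
253 [247 247 247 247 248 236 240 250 249 250 250 251 253 254 253 240]
27.3 [428.85398909 -67.8197847  169.35509588] [-7.58646775  8.41582926 10.39780043] 0.185619238781712
```

View pics/side16.png

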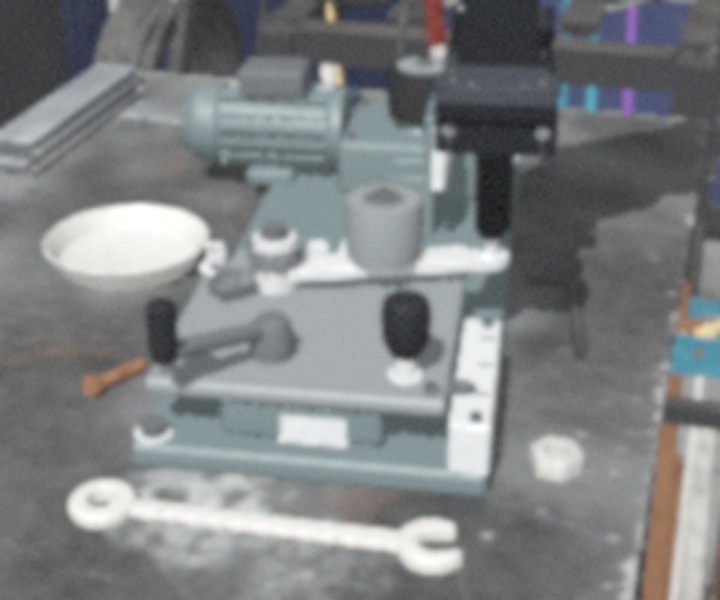

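View pics/top16.png

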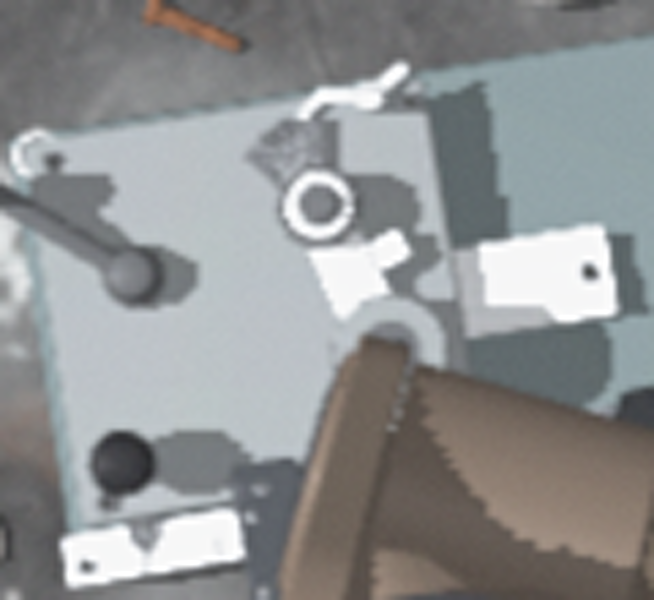

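The lever is home, the pointer tip (column 281.4) is on the line, and the tensioner arm (crop ~(350,270)) is nearly against its white stop block. The grip holds steady, so I hand in.

```bash
python3 -c "
from cell import ticket
print(ticket.job_done())"
```

```text
the job is handed in; nothing more can be done
None
```

The job was handed in at about 27 s of the 64 s allowed, with the handle still gripped; no verdict is reported.

- **Lever and carriage:** I swung the clamp lever open to about 1.09 rad (stop 1.25). I slid the carriage about 38 mm outward by its knob, then pushed the lever home until it met its stop.
- **Tensioner:** I gripped the handle and pushed it towards the drum along its arc.

**Last checks**
- The pointer tip and the outermost line lie at the same column in the top picture (281.4 and 281.45, under 0.5 mm apart). This did not change after locking or after tensioning.
- The lever appears within about 2° of its original home angle.
- The tensioner is at about 0.52 to 0.545 rad by two slightly differing estimates. Both are past the last click and clear of the 0.47 limit. The handle is held at about 18 mm opening, with a steady force of roughly 11 N sideways and 11 N vertical.
- The nut, bolt and hex key look where they were, though the arm's shadow or the arm partly covered the hex key.

**Not checked or out of line**
- I could not check the pawl's seating directly; I infer it from the arm's angle.
- The force reading reached about 34 N in total as the lever neared its open position, because I had estimated its pivot a few mm off.
- The networks' detections were mostly off, so I used positions read from the pictures.

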